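# Set up the comb rack and dry the test tiles

### The job

Get the washed test tiles drying: first clear the wooden strip off the slotted block and lay it flat in the white tool tray, then lower the blue comb rack into the block until all its teeth are fully home in their slots. Hang every terracotta saddle tile astride the rack's top bar, each in its own gap between the teeth, and only then switch the fan on by pushing its red lever right over. Leave the jar, bowl and cup where they are.

Things in the scene. Friction and masses are not known exactly. Their poses are not given: they have to be found in the camera images.
- block_top (a point): centre of the top face of a fixed wooden block, 84 mm (x) by 320 mm (y) by 44 mm high, on the table. Five rectangular slots in a row, at y = -140, -70, 0, 70, 140 mm from this point, each 50 mm (x) by 11 mm (y) and 30 mm deep with a floor, mouths chamfered 2 mm. z is up
- strip_c (a point): centre of a light wooden strip lying flat on the block over its slots at the start: 30 mm wide (x), 180 mm long (y), 14 mm thick (z), 60 g
- tray_in (a point): centre of the inner floor (5 mm above the table) of a fixed, white, open tool tray: 220 mm (x) by 110 mm (y) by 30 mm high outside, walls 5 mm. z is up; its long side runs along x, so the strip lies in it with the strip's y along the tray's x
- comb_c (a point): centre, half-way up, of the loose blue comb rack (220 g, 90 mm tall) that stands on the table on its teeth. Five teeth at y = -140, -70, 0, 70, 140 mm, feet 45 mm below this point: each 8 mm thick (y), 48 mm wide (x) over its lower 60 mm, then a neck 14 mm wide and 12 mm high below the top bar. Fully home, this point is 15 mm above the block's top. Either way round fits. z is up
- comb_bar (a point): centre of the top face of the comb rack's top bar, 45 mm above comb_c: bar 14 mm wide (x), 296 mm long (y), 18 mm high. Grip the rack here, at its middle, across x. Gaps for tiles are centred at y = -105, -35, 35, 105 mm, 62 mm clear between teeth. A tile hung there has its y along the bar, the underside of its top on the bar, its centre 16 mm below this point's height
- tile1_c (a point): one of up to four identical terracotta test tiles, saddle-shaped (upside-down U), 170 g: 54 mm across its two legs (x), 52 mm wide (y), 48 mm tall. Legs 14 mm, top 8 mm thick; the gap between the legs is 26 mm wide, 40 mm high, open below. Stands on its legs. This point is its centre, 24 mm above its feet; z up, x from leg to leg, y along the gap. Grip across the legs, along x. None if absent
- tile2_c (a point): one of up to four identical terracotta test tiles, saddle-shaped (upside-down U), 170 g: 54 mm across its two legs (x), 52 mm wide (y), 48 mm tall. Legs 14 mm, top 8 mm thick; the gap between the legs is 26 mm wide, 40 mm high, open below. Stands on its legs. This point is its centre, 24 mm above its feet; z up, x from leg to leg, y along the gap. Grip across the legs, along x. None if absent
- tile3_c (a point): one of up to four identical terracotta test tiles, saddle-shaped (upside-down U), 170 g: 54 mm across its two legs (x), 52 mm wide (y), 48 mm tall. Legs 14 mm, top 8 mm thick; the gap between the legs is 26 mm wide, 40 mm high, open below. Stands on its legs. This point is its centre, 24 mm above its feet; z up, x from leg to leg, y along the gap. Grip across the legs, along x. None if absent
- tile4_c (a point): one of up to four identical terracotta test tiles, saddle-shaped (upside-down U), 170 g: 54 mm across its two legs (x), 52 mm wide (y), 48 mm tall. Legs 14 mm, top 8 mm thick; the gap between the legs is 26 mm wide, 40 mm high, open below. Stands on its legs. This point is its centre, 24 mm above its feet; z up, x from leg to leg, y along the gap. Grip across the legs, along x. None if absent
- switch (a joint): the fan's red toggle lever: 0 = off (leaning to the fan's -x side, towards the robot), 1.0 rad = fully on (leaning to +x, away from the robot); it stays where it is left and counts as on above 0.8
- switch_tip (a point): centre of the 26 mm red ball at the tip of the fan's lever, about 104 mm above the table when off, 80 mm from its pivot (34 mm above the table); it pivots about the fan's y axis; push it along the fan's +x to switch on, the tip moves about 77 mm. The fan's round guard, 192 mm across, begins 110 mm from the lever on its +y side
- fan: the grey and white desk fan, fixed, 221 mm high; origin on the table under the fan. Its lever stands 135 mm from here along its -y. x is the direction in which the lever is pushed to switch on
- jar: bystander: white jar with black lid, 64 mm across, 100 mm tall, origin at the centre of its underside. Leave alone
- bowl: bystander: terracotta bowl, 130 mm across, 60 mm tall, origin at the centre of its underside. Leave alone
- cup: bystander: blue cup, 76 mm across, 85 mm tall, origin at the centre of its underside. Leave alone

How it is judged:
By the outcome, as a careful person would: the job done as asked, in the order asked, and still so for the second after the job is handed in, with the robot touching nothing.
Of tile1, tile2, tile3, tile4 only 2 to 4 are there at a start; the rules pass over those that are not, and their reading is None.
At some moment in a run one of tile1, tile2, tile3, tile4 may be knocked a few centimetres aside while the robot is not near it.
It also fails if it takes over 210 s, if anything falls off the work surface, if the arm or the gripper's body presses on something with over 40 N, if the wrist force passes 120 N, or if a joint passes its speed limit or range.

### The arm

A 6-joint arm with a two-finger parallel gripper is mounted at the origin on the work surface. World frame = base frame: x ahead of the robot, y to its left, z up, the work surface at z = 0. Lengths are in m, angles in rad, forces in N, time in s.
With the tool pointing down it reaches from about 0.4 to 0.825 m from the base axis. Payload 7 kg.
Tool frame: the origin (TCP) lies midway between the tips of the shut fingers; the grasp point (between the pads) lies 19 mm behind it; z points along the fingers, x is the direction in which the jaws open and shut, and the axes are right-handed (so a half turn about z gives the same grasp; the last joint's range is limited). The gripper opens to 88 mm and grips with 3 to 60 N. Pads are 19 mm wide; open, the fingers measure 130 mm over their backs; the gripper's body (78 mm by 193 mm) begins 47 mm behind the grasp point.
Start: joints at [-0.867, 0.359, 0.012, 0, -1.224, -0.288], TCP at [0.273, -0.617, 0.227] pointing down, gripper open.
Joint ranges: [-3.07, 3.07], [-1.43, 2.12], [-1.02, 1.25], [-3.03, 1.67], [-3.05, -0], [-3.03, 3.03]. Speed limits (rad/s): [2.39, 2.39, 3.01, 3.14, 3.14, 3.14].

### API

Orientations are given as [roll, pitch, yaw] about the fixed x, y, z axes, in that order (R = Rz(yaw) Ry(pitch) Rx(roll)).
In Python, from station import status, eyes, workorder gives the robot as it stands.
- The arm moves only by the shell command python3 -m jog 'ROWS' [OPENING] [FORCE]. ROWS is JSON, a list of rows, each a list of 6 numbers: the shift along the world's x, y, z in mm, then the turn, a rotation vector about the world's x, y, z in rad. A call has 1 to 12 rows; each row shifts and turns the pose as measured when the row begins; what a row does not reach is not made up. A row lasts 1/10 s, in which the tool goes at most 50 mm and 8.59 degrees, less where a joint would pass 70% of its speed; a pose out of reach is approached as far as the arm can. A call with a gripper value outside its range is refused whole. OPENING is the opening, from 0 (shut) to 1 (fully open), set as the call begins (- or left out, the last holds). The fingers move at their own pace and stop on an object; FORCE is the grip in N (left out, the last holds). Time passes only in rows, so rows that do not move let the fingers close. It gives the time, the measured TCP pose, the force and the opening at its end, in the units of the state.
- status.get_state(): the state, without advancing time (a new reading comes with each control period).
- eyes.grab_frame(name): name is "side" or "top"; returns the picture (480x640x3 uint8, blue, green, red); there is no depth.
- eyes.calibration(name): a dict with "camera_matrix" (3x3 intrinsics, pixels), "k1" (the pictures are not rectified: a ray, as slopes to the right and down, at radius r is drawn at 1 + k1 r^2 times it, then the intrinsics apply), "cam_to_world" (4x4, takes a point from camera to world coordinates). Camera axes: x right, y up, looking along -z (the intrinsics and any distortion apply to the point x, -y, -z); pixel columns grow to the right and rows downward; lengths in m; the calibration is good to about 2 mm. A picture is of the moment at which its call begins. calibration takes no time and is no camera call.
- workorder.job_done(): hands the job in, once; it reports no verdict.
The state is a dict: "t": time; "q": joint angles; "qd": joint speeds; "joint_efforts": joint torques, N m; "eef_pos": TCP position; "ee_rot": TCP orientation; "force": force on the tool from outside, world axes, zero at the start; "moment": the same for the moment, N m; "width": finger opening in m.
Only numpy, scipy, OpenCV 4.12 (cv2) and the standard library are available. Lean on these libraries where they do the work, as an engineer would, in place of code of your own. Each camera call takes 0.05 s, during which the arm holds its last target. There are 200 camera calls.

## Working session

There is one attempt and no reset: what is moved stays moved. The work goes in short steps, Python scripts to look and compute and a shell command to move; the robot and the scene stay as the last step left them, time stands still between calls to the robot, and variables do not carry over. Pictures are saved under pics/ and viewed, about 12 in all and at most 16, crops included, and the job is handed in when it is done.

```bash
ls; mkdir -p pics; python3 - <<'E'
from station import status, eyes
import cv2
print(status.get_state())
for n in ("top","side"):
    cv2.imwrite(f"pics/{n}0.png",eyes.grab_frame(n)); print(n,eyes.calibration(n))
E
```

```text
pics
{'t': 0.0, 'q': array([-8.66895303e-01,  3.59385245e-01,  1.10862121e-02, -3.19362431e-04,
       -1.22412056e+00, -2.88103287e-01]), 'qd': array([ 0.0007385 ,  0.00061667, -0.00010135, -0.00142334,  0.00154504,
       -0.00030695]), 'joint_efforts': array([-4.05343872e-04, -5.82710123e+01,  2.93040562e+01,  6.99718907e+00,
        6.58313889e-03, -1.79835492e-04]), 'eef_pos': array([ 0.27242164, -0.61706117,  0.22564121]), 'ee_rot': array([-3.14141924e+00, -1.64166859e-03,  1.98648517e+00]), 'force': array([0.49765799, 0.51724268, 0.49741289]), 'moment': array([-0.0462054 , -0.01160826, -0.00203147]), 'width': 0.08803960606189513}
top {'camera_matrix': array([[562.72567057,   0.        , 334.85656461],
       [  0.        , 562.72567057, 242.33209843],
       [  0.        ,   0.        ,   1.        ]]), 'k1': -0.041748073317628705, 'cam_to_world': array([[-0.02072849,  0.99492827, -0.09842795,  0.45482347],
       [-0.99971164, -0.01943255,  0.01410687,  0.05547816],
       [ 0.01212262,  0.09869198,  0.99504419,  1.37071462],
       [ 0.        ,  0.        ,  0.        ,  1.        ]])}
side {'camera_matrix': array([[625.15248457,   0.        , 325.28577898],
       [  0.        , 625.15248457, 231.6471827 ],
       [  0.        ,   0.        ,   1.        ]]), 'k1': -0.019913179725236742, 'cam_to_world': array([[-0.96016958,  0.18649565, -0.2080715 ,  0.26515394],
       [-0.27854091, -0.57989384,  0.76559656,  1.28336718],
       [ 0.02212105,  0.79305895,  0.6087431 ,  1.09099377],
       [ 0.        ,  0.        ,  0.        ,  1.        ]])}
```

View pics/top0.png

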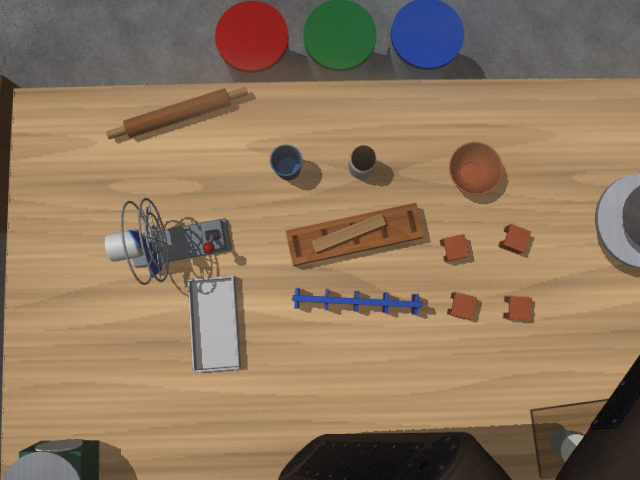

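View pics/side0.png

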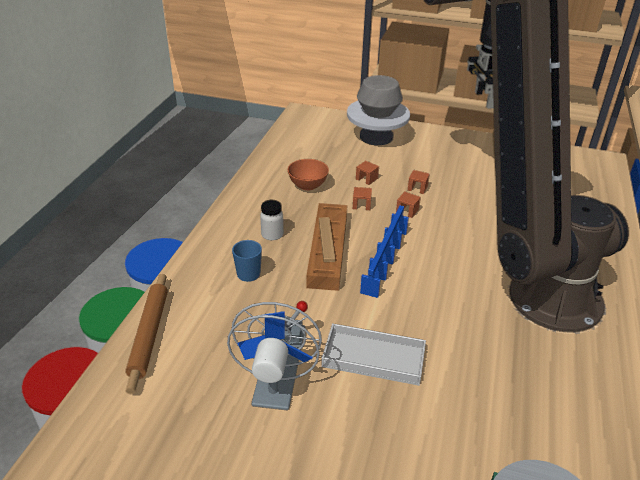

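```bash
cat > h.py <<'E'
import numpy as np, cv2
from station import status, eyes
def cal(n):
    c=eyes.calibration(n); return c["camera_matrix"],c["k1"],c["cam_to_world"]
def rays(n,uv):
    K,k,T=cal(n); uv=np.atleast_2d(np.asarray(uv,float))
    d=np.array([k,0,0,0,0.])
    p=cv2.undistortPoints(uv[:,None],K,d)[:,0]
    return T[:3,3],np.c_[p[:,0],-p[:,1],-np.ones(len(p))]@T[:3,:3].T
def plane(n,uv,z):
    o,d=rays(n,uv); return (o+d*((z-o[2])/d[:,2])[:,None])[:,:2]
def proj(n,P):
    K,k,T=cal(n); q=(np.atleast_2d(P)-T[:3,3])@T[:3,:3]; s=np.c_[q[:,0],-q[:,1]]/-q[:,2:]
    s=s*(1+k*(s**2).sum(1,keepdims=True)); return s*[K[0,0],K[1,1]]+K[:2,2]
def tri(ua,ub):
    (o,d),(p,e)=rays("top",ua),rays("side",ub); d=d[0];e=e[0]
    s=np.linalg.lstsq(np.c_[d,-e],p-o,rcond=None)[0]; a,b=o+s[0]*d,p+s[1]*e
    return (a+b)/2,np.linalg.norm(a-b)
def mask(im,lo,hi):
    return cv2.inRange(cv2.cvtColor(im,cv2.COLOR_BGR2HSV),lo,hi)
def blobs(m,amin=60):
    return [c for c in cv2.findContours(m,cv2.RETR_EXTERNAL,cv2.CHAIN_APPROX_NONE)[0] if cv2.contourArea(c)>amin]
def rect(n,c,z):
    "min-area rectangle of a contour cast on plane z: centre, sizes mm, angle deg of the long side"
    (x,y),(w,h),a=cv2.minAreaRect((plane(n,c.reshape(-1,2),z)*1000).astype(np.float32))
    return round(x,1),round(y,1),round(max(w,h),1),round(min(w,h),1),round((a if w>h else a+90)%180,2)
E
python3 - <<'E'
from h import *
im=cv2.imread("pics/top0.png")
hsv=cv2.cvtColor(im,cv2.COLOR_BGR2HSV)
for n,(u,v) in dict(tile=(456,243),tileleg=(442,256),block=(300,255),blocktop=(345,255),strip=(350,233),blue=(340,300),tray=(215,330),ball=(209,247),wood=(260,320),blockside=(370,262)).items(): print(n,hsv[v,u])
cv2.imwrite("pics/crop0.png",cv2.resize(im[190:330,280:540],None,fx=3,fy=3,interpolation=cv2.INTER_CUBIC))
for c in blobs(mask(im,(100,150,60),(125,255,255))): print("blue",rect("top",c,.09))
for c in blobs(mask(im,(3,140,150),(9,255,255))): print("terra",rect("top",c,.048),cv2.boundingRect(c))
for c in blobs(mask(im,(0,0,150),(180,40,255))): print("white",rect("top",c,.03),cv2.boundingRect(c))
for c in blobs(mask(im,(0,200,100),(4,255,255)),15): print("red",c.reshape(-1,2).mean(0))
s=cv2.imread("pics/side0.png")
for c in blobs(mask(s,(0,200,100),(4,255,255)),15): print("redside",c.reshape(-1,2).mean(0))
E
```

```text
tile [  9 165 148]
tileleg [ 17 102 180]
block [ 12 150  92]
blocktop [ 15 112 107]
strip [ 16 118 147]
blue [113 175 163]
tray [  0   1 179]
ball [  2 194 126]
wood [ 15  98 180]
blockside [ 16 101 186]
blue (448.0, -10.3, 291.1, 43.1, 85.93)
blue (1080.9, -194.1, 174.0, 169.6, 89.57)
white (115.2, -521.2, 26.6, 25.2, 43.67) (568, 435, 15, 11)
white (485.7, 342.3, 23.8, 21.4, 89.97) (202, 283, 11, 10)
white (405.3, 318.3, 210.6, 84.9, 3.39) (198, 276, 41, 92)
white (594.2, 566.6, 53.4, 44.0, 8.37) (105, 232, 19, 25)
white (599.7, 529.3, 50.9, 22.5, 10.35) (124, 231, 12, 22)
white (633.9, -658.9, 226.0, 103.4, 175.59) (598, 174, 42, 92)
red [247.21116505  28.30097087]
redside [ 56.484375   376.69270833]
redside [301.56 305.72]
```

View pics/crop0.png

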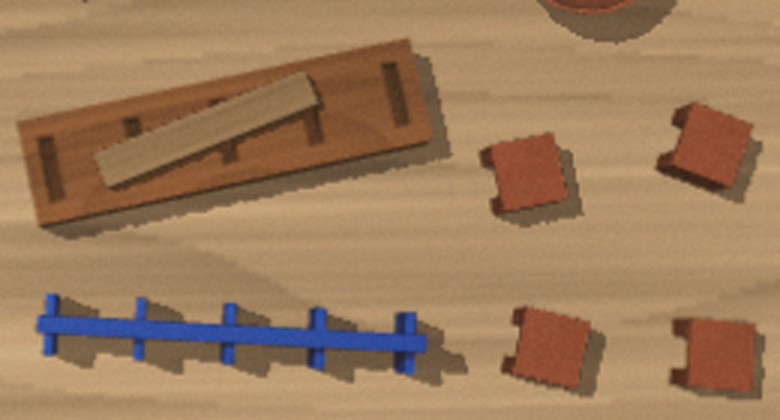

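```bash
python3 - <<'E'
from h import *
im=cv2.imread("pics/top0.png"); big=cv2.resize(im,None,fx=4,fy=4,interpolation=cv2.INTER_CUBIC)
hsv=cv2.cvtColor(big,cv2.COLOR_BGR2HSV)
def show(tag,m,z,roi,amin=400):
    u,v,w,h=[4*k for k in roi]; mm=np.zeros_like(m); mm[v:v+h,u:u+w]=m[v:v+h,u:u+w]
    mm=cv2.morphologyEx(mm,cv2.MORPH_OPEN,np.ones((5,5)))
    for c in blobs(mm,amin): print(tag,rect("top",(c-1.5)/4,z), cv2.boundingRect(c//4))
for vm in (105,115,125): show(f"tile v>{vm}",cv2.inRange(hsv,(0,140,vm),(11,255,255)),.048,(430,215,110,110))
show("strip",cv2.inRange(hsv,(10,60,122),(25,150,255)),.058,(308,212,80,42))
bl=cv2.inRange(hsv,(5,125,60),(25,255,125)); bl=cv2.morphologyEx(bl,cv2.MORPH_CLOSE,np.ones((41,41)))
show("block",bl,.044,(283,200,147,70))
show("slots",cv2.inRange(hsv,(0,0,0),(25,255,72)),.044,(283,200,147,70),150)
show("tray",cv2.inRange(hsv,(0,0,100),(180,45,255)),.03,(180,270,65,110),2000)
show("ball",cv2.inRange(hsv,(0,180,60),(5,255,255)),.104,(195,235,25,25),50)
show("combbar",cv2.inRange(hsv,(105,140,140),(125,255,255)),.09,(285,280,145,40),300)
E
```

```text
tile v>105 (422.0, -395.5, 54.0, 52.9, 175.14) (509, 296, 23, 25)
tile v>105 (430.6, -261.7, 54.1, 53.0, 165.46) (450, 292, 27, 28)
tile v>105 (568.8, -249.5, 54.1, 53.0, 10.16) (443, 234, 26, 26)
tile v>105 (588.4, -397.0, 54.0, 53.8, 157.91) (503, 224, 28, 29)
tile v>115 (422.0, -395.7, 53.9, 52.5, 174.71) (509, 296, 23, 25)
tile v>115 (430.6, -261.9, 54.1, 52.4, 165.57) (451, 292, 26, 28)
tile v>115 (569.1, -249.7, 53.6, 52.4, 10.12) (443, 234, 26, 26)
tile v>115 (588.4, -397.5, 53.6, 52.8, 157.85) (504, 224, 27, 28)
tile v>125 (422.2, -395.9, 53.6, 52.4, 173.79) (509, 296, 23, 25)
tile v>125 (430.7, -262.1, 53.8, 52.5, 165.12) (451, 292, 26, 27)
tile v>125 (569.2, -249.7, 53.4, 52.3, 10.16) (444, 234, 25, 26)
tile v>125 (588.6, -397.8, 53.1, 52.0, 158.12) (504, 224, 27, 28)
strip (608.8, 5.6, 182.2, 30.9, 110.83) (310, 213, 76, 39)
strip (640.9, 26.7, 146.2, 32.7, 88.92) (308, 212, 63, 14)
block (604.5, -13.0, 318.5, 86.4, 101.39) (289, 203, 136, 63)
tray (400.9, 328.6, 220.8, 110.2, 3.45) (188, 275, 52, 98)
ball (575.4, 324.8, 20.9, 20.4, 88.89) (203, 242, 10, 10)
combbar (455.3, -10.5, 292.1, 28.2, 85.79) (293, 288, 129, 19)
```

```bash
python3 -m jog '[[22,41,0,0,0,0.12],[22,41,0,0,0,0.12],[22,41,0,0,0,0.12],[22,41,0,0,0,0.12],[22,41,0,0,0,0.12],[22,41,0,0,0,0.12],[22,41,0,0,0,0.12],[22,41,0,0,0,0.12],[22,41,0,0,0,0.12],[22,41,0,0,0,0.12],[22,41,0,0,0,0.12],[22,41,0,0,0,0.12]]' 1 20
```

```text
t: 1.3
eef_pos: [0.5372, -0.1083, 0.2203]
ee_rot: [-3.141, -0.009, -2.809]
force: [1.5, -0.7, -0.6]
width: 0.0879
```

```bash
python3 -m jog '[[24,38,-20,0,0,0.03],[24,38,-20,0,0,0],[20,34,-20,0,0,0],[0,0,-20,0,0.005,0],[0,0,0,0,0,0],[0,0,0,0,0,0]]'
```

```text
t: 1.9
eef_pos: [0.608, 0.0112, 0.1376]
ee_rot: [3.141, -0.014, -2.766]
force: [0.0, -0.3, 0.4]
width: 0.0879
```

```bash
cat > to.py <<'E'
# usage: to.py x y z(mm) yaw(deg): prints shift mm and turn rad still needed
import sys, numpy as np
from scipy.spatial.transform import Rotation as R
from station import status
s=status.get_state(); x,y,z,yaw=map(float,sys.argv[1:5])
t=R.from_euler("xyz",[180,0,yaw],degrees=True); c=R.from_euler("xyz",s["ee_rot"])
yaws=[yaw,yaw+180]; 
print("shift",np.round(np.array([x,y,z])-1000*s["eef_pos"],1),"turn",np.round((t*c.inv()).as_rotvec(),4),"F",np.round(s["force"],1),"w",round(1000*s["width"],1),"t",round(s["t"],1))
E
python3 to.py 608.8 5.6 47 200.83
```

```text
shift [  0.8  -5.6 -90.6] turn [ 0.0045 -0.0127 -0.0124] F [ 0.  -0.3  0.4] w 87.9 t 1.9
```

```bash
python3 -m jog '[[1,-5.6,-30,0.0045,-0.0127,-0.0124],[0,0,-30,0,0,0],[0,0,-15,0,0,0],[0,0,-10,0,0,0],[0,0,0,0,0,0]]'; python3 to.py 608.8 5.6 47 200.83
```

```text
t: 2.4
eef_pos: [0.6113, 0.0023, 0.0573]
ee_rot: [-3.14, 0.01, -2.782]
force: [-0.2, -0.5, 0.2]
width: 0.0879
shift [ -2.5   3.3 -10.3] turn [-0.002   0.0102  0.0042] F [-0.2 -0.5  0.2] w 87.9 t 2.4
```

```bash
python3 -m jog '[[-2.5,3,-6,-0.001,0.006,0.004],[0,0,-3,0,0,0],[0,0,0,0,0,0]]'; python3 to.py 608.8 5.6 47 200.83; python3 -m jog '[[0,0,0,0,0,0],[0,0,0,0,0,0],[0,0,0,0,0,0],[0,0,0,0,0,0],[0,0,0,0,0,0],[0,0,0,0,0,0]]' 0 20;python3 to.py 608.8 5.6 47 200.83;
```

```text
t: 2.7
eef_pos: [0.6104, 0.0052, 0.051]
ee_rot: [-3.14, 0.008, -2.778]
force: [0.2, 0.2, -0.5]
width: 0.0878
shift [-1.6  0.4 -4. ] turn [-0.0019  0.0083  0.0004] F [ 0.2  0.2 -0.5] w 87.8 t 2.7
t: 3.3
eef_pos: [0.6114, 0.0057, 0.0526]
ee_rot: [-3.14, 0.011, -2.778]
force: [0.2, 0.5, 0.1]
width: 0.045
shift [-2.6 -0.1 -5.6] turn [-0.0025  0.0108 -0.0003] F [0.2 0.5 0.1] w 45.0 t 3.3
```

```bash
python3 -m jog '[[-2,0,-6,-0.002,0.01,0],[0,0,-1,0,0,0],[0,0,0,0,0,0],[0,0,0,0,0,0],[0,0,0,0,0,0],[0,0,0,0,0,0]]';python3 to.py 608.8 5.6 47 200.83;
```

```text
t: 3.9
eef_pos: [0.6093, 0.0057, 0.0452]
ee_rot: [3.141, -0.0, -2.778]
force: [-0.0, -0.2, 1.7]
width: 0.0295
shift [-0.5 -0.1  1.8] turn [-0.0001 -0.0002 -0.0005] F [-0.  -0.2  1.7] w 29.5 t 3.9
```

```bash
python3 -m jog '[[0,0,20,0,0,0],[0,0,40,0,0,0],[0,0,40,0,0,0],[-20,32,15,0,0,0.12],[-20,32,0,0,0,0.12],[-20,32,0,0,0,0.12],[-20,32,0,0,0,0.12],[-20,32,0,0,0,0.12],[-20,32,0,0,0,0.12],[-20,32,0,0,0,0.12],[-20,32,0,0,0,0.12],[-20,32,0,0,0,0.12]]';python3 to.py 401 328.6 12 273.45
```

```text
t: 5.1
eef_pos: [0.4214, 0.299, 0.1623]
ee_rot: [-3.14, -0.001, -1.665]
force: [0.2, 0.3, -0.7]
width: 0.0296
shift [ -20.4   29.6 -150.3] turn [0.0013 0.0012 0.1546] F [ 0.2  0.3 -0.7] w 29.6 t 5.1
```

```bash
python3 -m jog '[[-10,15,0,0,0,0.08],[-8,12,0,0,0,0.06],[0,0,0,0,0,0],[0,0,-40,0,0,0],[0,0,-40,0,0,0],[0,0,0,0,0,0]]';python3 to.py 401 328.6 9 273.45
```

```text
t: 5.7
eef_pos: [0.4005, 0.3313, 0.0818]
ee_rot: [-3.138, 0.003, -1.512]
force: [-0.1, -1.5, -0.7]
width: 0.0297
shift [  0.5  -2.7 -72.8] turn [-0.0037  0.0036  0.0015] F [-0.1 -1.5 -0.7] w 29.7 t 5.7
```

```bash
python3 -m jog '[[0.5,-2.7,-30,-0.0037,0.0036,0],[0,0,-20,0,0,0],[0,0,-10,0,0,0],[0,0,-5,0,0,0],[0,0,0,0,0,0]]';python3 to.py 401 328.6 9 273.45
```

```text
t: 6.2
eef_pos: [0.4047, 0.3297, 0.0206]
ee_rot: [-3.138, 0.002, -1.516]
force: [-0.1, -1.1, 0.1]
width: 0.0294
shift [ -3.7  -1.1 -11.6] turn [-0.0027  0.0037  0.005 ] F [-0.1 -1.1  0.1] w 29.4 t 6.2
```

```bash
python3 -m jog '[[-3,-1,-7,-0.003,0.004,0.004],[0,0,-5,0,0,0],[0,0,-1,0,0,0],[0,0,0,0,0,0]]';python3 to.py 401 328.6 8 273.45
```

```text
t: 6.6
eef_pos: [0.4026, 0.3303, 0.0096]
ee_rot: [-3.139, 0.003, -1.511]
force: [0.3, 0.1, -0.3]
width: 0.0295
shift [-1.6 -1.7 -1.6] turn [-0.0034  0.0019  0.0006] F [ 0.3  0.1 -0.3] w 29.5 t 6.6
```

```bash
python3 -m jog '[[-1,-1,-3,-0.002,0.002,0],[0,0,-1.5,0,0,0],[0,0,0,0,0,0]]';python3 -m jog '[[0,0,0,0,0,0],[0,0,0,0,0,0],[0,0,0,0,0,0],[0,0,30,0,0,0],[0,0,40,0,0,0],[0,0,40,0,0,0],[0,0,40,0,0,0]]' 0.5; python3 to.py 455.3 -10.5 65 175.9
python3 - <<'E'
from h import *
im=eyes.grab_frame("top"); cv2.imwrite("pics/top1.png",im)
cv2.imwrite("pics/crop1.png",cv2.resize(im[180:380,180:540],None,fx=2.2,fy=2.2,interpolation=cv2.INTER_CUBIC))
E
```

```text
t: 6.9
eef_pos: [0.4016, 0.3295, 0.0064]
ee_rot: [-3.141, 0.002, -1.51]
force: [-0.2, 0.2, -0.2]
width: 0.0296
t: 7.6
eef_pos: [0.3986, 0.325, 0.1546]
ee_rot: [3.134, -0.01, -1.511]
force: [0.9, 1.7, -0.3]
width: 0.0437
shift [  56.7 -335.5  -89.6] turn [ 1.4000e-03 -1.4300e-02 -1.7018e+00] F [ 0.9  1.7 -0.3] w 43.7 t 7.6
```

View pics/crop1.png

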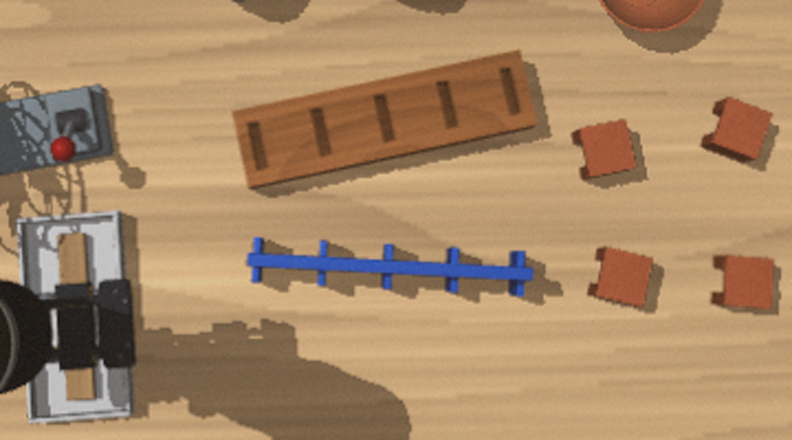

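```bash
cat > meas.py <<'E'
from h import *
def prep(im): 
    b=cv2.resize(im,None,fx=4,fy=4,interpolation=cv2.INTER_CUBIC); return cv2.cvtColor(b,cv2.COLOR_BGR2HSV)
def crop(m,roi):
    u,v,w,h=[4*k for k in roi]; o=np.zeros_like(m); o[v:v+h,u:u+w]=m[v:v+h,u:u+w]; return o
def bar(hsv,z,roi,v=125,n="top"):
    m=crop(cv2.inRange(hsv,(105,120,v),(125,255,255)),roi)
    c=max(blobs(m),key=cv2.contourArea)
    ang=cv2.minAreaRect(c); 
    # keep thin bar: opening with line kernel along rough direction
    (a,b),(w,h),t=ang; t=t if w>h else t+90
    k=np.zeros((121,121),np.uint8); dx,dy=np.cos(np.radians(t))*60,np.sin(np.radians(t))*60
    cv2.line(k,(int(60-dx),int(60-dy)),(int(60+dx),int(60+dy)),1,1)
    mo=cv2.morphologyEx(m,cv2.MORPH_OPEN,k)
    c=max(blobs(mo),key=cv2.contourArea); return rect(n,(c-1.5)/4,z)
def block(hsv,roi=(283,195,150,75)):
    r=[]
    for v in (120,125,130):
        m=crop(cv2.inRange(hsv,(5,115,84),(25,255,v)),roi); m=cv2.morphologyEx(m,cv2.MORPH_CLOSE,np.ones((31,31))); m=cv2.morphologyEx(m,cv2.MORPH_OPEN,np.ones((9,9)))
        c=max(blobs(m),key=cv2.contourArea); r.append(rect("top",(c-1.5)/4,.044))
    s=[]
    for v in (78,86):
        m=cv2.morphologyEx(crop(cv2.inRange(hsv,(0,0,0),(25,255,v)),roi),cv2.MORPH_OPEN,np.ones((5,5)))
        s.append([rect("top",(c-1.5)/4,.044) for c in blobs(m,1500)])
    return r,s
E
python3 - <<'E'
from meas import *
h=prep(cv2.imread("pics/top1.png"))
r,s=block(h)
for k in r: print("block",k)
for q in s:
  for k in q: print("slot",k)
for v in (120,135,150): print(bar(h,.09,(285,280,145,40),v))
E
```

```text
block (624.5, -155.1, 74.2, 31.0, 6.73)
block (624.5, -159.1, 74.7, 43.7, 5.75)
block (623.4, -153.4, 81.3, 55.0, 14.86)
(446.7, -10.0, 293.1, 13.3, 85.83)
(446.8, -10.0, 293.1, 13.2, 85.88)
(446.9, -10.4, 292.6, 11.2, 85.78)
```

```bash
python3 -m jog '[[4,-30,0,0.0014,-0.014,-0.14],[4,-30,0,0,0,-0.14],[4,-30,0,0,0,-0.14],[4,-30,0,0,0,-0.14],[4,-30,0,0,0,-0.14],[4,-30,0,0,0,-0.14],[4,-30,0,0,0,-0.14],[4,-30,0,0,0,-0.14],[4,-30,0,0,0,-0.14],[4,-30,0,0,0,-0.14],[4,-30,0,0,0,-0.14],[0,0,0,0,0,0]]' 1; python3 to.py 446.8 -10.1 63 175.85
python3 - <<'E'
from meas import *
im=cv2.imread("pics/top1.png"); h=cv2.cvtColor(im,cv2.COLOR_BGR2HSV)
# sample across block short/long
for p in [(300,250),(310,240),(318,238),(298,244),(340,250),(340,235),(350,220),(400,215),(418,220),(420,235),(430,235),(380,200),(385,225)]: print(p,h[p[1],p[0]])
E
```

```text
t: 8.85
eef_pos: [0.446, -0.0116, 0.1639]
ee_rot: [-3.124, 0.009, -3.111]
force: [0.1, -0.5, -0.4]
width: 0.0875
shift [   0.8    1.5 -100.9] turn [ 0.0175  0.0089 -0.1028] F [ 0.1 -0.5 -0.4] w 87.5 t 8.8
(300, 250) [ 12 147 113]
(310, 240) [ 12 159 152]
(318, 238) [ 12 157 154]
(298, 244) [ 11 148  95]
(340, 250) [ 12 160 158]
(340, 235) [ 13 152 136]
(350, 220) [ 12 159 159]
(400, 215) [ 12 157 143]
(418, 220) [ 13 154 136]
(420, 235) [ 13 158 153]
(430, 235) [ 16  99 204]
(380, 200) [ 16 100 189]
(385, 225) [ 13 153 112]
```

```bash
python3 -m jog '[[0.8,1.5,-15,0.0175,0.009,-0.1],[0,0,-20,0,0,0],[0,0,-20,0,0,0],[0,0,-15,0,0,0],[0,0,0,0,0,0]]'; python3 to.py 446.8 -10.1 63 175.85
sed -i '/^def block/,$d' meas.py; cat >> meas.py <<'E'
def block(hsv,roi=(283,195,150,75),smin=126,vmin=118):
    m=crop(cv2.inRange(hsv,(5,smin,vmin),(15,255,255)),roi); m=cv2.morphologyEx(m,cv2.MORPH_OPEN,np.ones((5,5)))
    f=max(blobs(m),key=cv2.contourArea); fill=np.zeros_like(m); cv2.drawContours(fill,[f],-1,255,-1)
    h=cv2.morphologyEx(fill&~m,cv2.MORPH_OPEN,np.ones((9,9)))
    return rect("top",(f-1.5)/4,.044),[rect("top",(c-1.5)/4,.044) for c in blobs(h,1000)]
E
python3 - <<'E'
from meas import *
h=prep(cv2.imread("pics/top1.png"))
for sm,vm in ((120,118),(128,118),(128,128)):
    b,s=block(h,smin=sm,vmin=vm); print("block",b); [print("  slot",k) for k in s]
E
```

```text
t: 9.35
eef_pos: [0.4473, -0.0102, 0.0917]
ee_rot: [3.139, 0.002, 3.069]
force: [-0.6, 0.4, 0.1]
width: 0.0877
shift [ -0.5   0.1 -28.7] turn [-0.0021  0.0026  0.0001] F [-0.6  0.4  0.1] w 87.7 t 9.3
block (607.5, -11.0, 322.0, 85.1, 101.07)
  slot (580.1, 127.7, 51.9, 13.8, 10.41)
  slot (594.2, 58.7, 52.2, 14.4, 10.41)
  slot (607.7, -9.4, 52.3, 14.6, 9.15)
  slot (621.1, -78.0, 52.0, 15.0, 10.41)
  slot (634.6, -147.4, 52.5, 14.3, 13.37)
block (607.3, -11.0, 320.4, 84.5, 101.09)
  slot (580.1, 127.7, 51.9, 13.8, 10.41)
  slot (594.2, 58.7, 52.2, 14.4, 10.41)
  slot (607.7, -9.4, 52.3, 14.6, 9.15)
  slot (621.1, -78.0, 52.0, 15.0, 10.41)
  slot (634.6, -147.4, 52.5, 14.3, 13.37)
block (607.5, -10.9, 320.4, 84.0, 101.14)
  slot (580.0, 127.5, 53.1, 15.5, 10.47)
  slot (594.1, 58.6, 53.5, 16.0, 10.82)
  slot (607.7, -9.7, 53.4, 16.7, 9.6)
  slot (620.9, -78.0, 53.2, 16.9, 10.77)
  slot (634.3, -146.8, 53.5, 16.3, 8.74)
```

```bash
python3 -m jog '[[-0.5,0,-14,-0.002,0.0026,0],[0,0,-8,0,0,0],[0,0,-4,0,0,0],[0,0,0,0,0,0]]'; python3 to.py 446.8 -10.1 63 175.85;
```

```text
t: 9.75
eef_pos: [0.4482, -0.009, 0.0665]
ee_rot: [3.141, 0.002, 3.073]
force: [-0.1, -0.0, 0.2]
width: 0.0879
shift [-1.4 -1.1 -3.5] turn [-0.0003  0.0021 -0.0039] F [-0.1 -0.   0.2] w 87.9 t 9.8
```

```bash
python3 -m jog '[[-1.4,-1,-3,0,0.002,-0.004],[0,0,0,0,0,0]]'; python3 -m jog '[[0,0,0,0,0,0],[0,0,0,0,0,0],[0,0,0,0,0,0],[0,0,0,0,0,0],[0,0,0,0,0,0],[0,0,0,0,0,0],[0,0,0,0,0,0],[0,0,0,0,0,0],[0,0,0,0,0,0],[0,0,0,0,0,0]]' 0 40; python3 to.py 446.8 -10.1 63 175.85;
```

```text
t: 9.95
eef_pos: [0.4473, -0.0097, 0.0643]
ee_rot: [3.141, 0.001, 3.069]
force: [-0.6, -0.1, -0.5]
width: 0.0876
t: 10.95
eef_pos: [0.448, -0.0096, 0.0654]
ee_rot: [3.14, 0.003, 3.069]
force: [0.0, -0.0, -1.9]
width: 0.0138
shift [-1.2 -0.5 -2.4] turn [-0.0016  0.0036 -0.0001] F [ 0.  -0.  -1.9] w 13.8 t 10.9
```

```bash
python3 -m jog '[[0,0,20,0,0,0],[0,0,30,0,0,0],[0,0,30,0,0,0],[40,0,0,0,0,0.067],[40,0,0,0,0,0.067],[40,0,0,0,0,0.067],[35,0,0,0,0,0.067],[0,0,0,0,0,0],[0,0,0,0,0,0]]'; python3 to.py 607.5 -10.3 130 191.15;
```

```text
t: 11.85
eef_pos: [0.6034, -0.011, 0.1453]
ee_rot: [3.14, -0.004, -2.937]
force: [0.1, -0.5, -3.2]
width: 0.0141
shift [  4.1   0.7 -15.3] turn [-0.0007 -0.004  -0.0104] F [ 0.1 -0.5 -3.2] w 14.1 t 11.8
```

```bash
python3 -m jog '[[4,0.7,-14,-0.001,-0.004,-0.01],[0,0,0,0,0,0],[0,0,0,0,0,0]]'; python3 to.py 607.5 -10.3 130 191.15;python3 - <<'E'
from meas import *
im=eyes.grab_frame("top"); cv2.imwrite("pics/top2.png",im); s=eyes.grab_frame("side"); cv2.imwrite("pics/side2.png",s)
a=cv2.resize(im[180:280,270:450],None,fx=4,fy=4,interpolation=cv2.INTER_CUBIC)
b=cv2.resize(s[180:310,280:460],(720,520),interpolation=cv2.INTER_CUBIC)
cv2.imwrite("pics/crop2.png",a[:, :]); cv2.imwrite("pics/crop2s.png",b)
E
```

```text
t: 12.15
eef_pos: [0.6049, -0.0105, 0.1301]
ee_rot: [-3.142, -0.003, -2.948]
force: [0.3, -0.2, -1.9]
width: 0.0136
shift [ 2.6  0.2 -0.1] turn [ 0.0007 -0.0032  0.001 ] F [ 0.3 -0.2 -1.9] w 13.6 t 12.2
```

View pics/crop2.png

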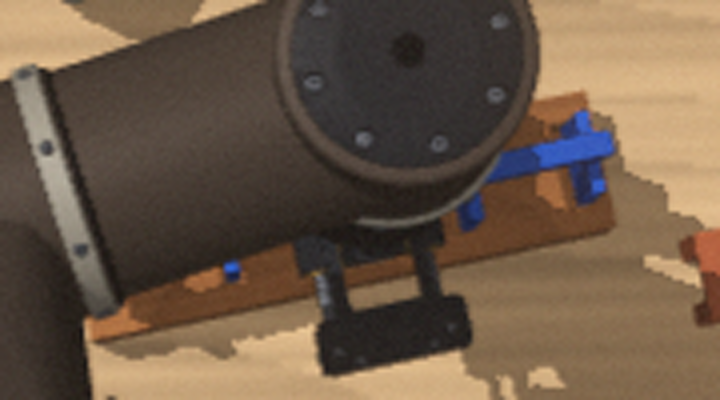

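View pics/crop2s.png

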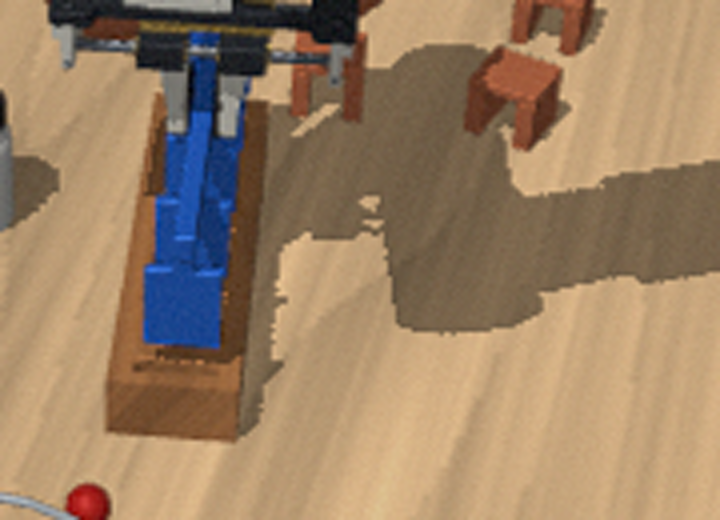

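```bash
python3 - <<'E'
from meas import *
im=cv2.imread("pics/top2.png"); h=prep(im)
zt=.1301+.09-.0654
m=crop(cv2.inRange(h,(105,120,130),(125,255,255)),(395,200,35,40))
c=max(blobs(m),key=cv2.contourArea); P=plane("top",(c.reshape(-1,2)-1.5)/4,zt)*1000
th=np.radians(11.08); ex=np.array([np.cos(th),np.sin(th)]); ey=np.array([-ex[1],ex[0]]); T=np.array([604.9,-10.5])
L=(P-T)@np.c_[ex,ey]
print("bar end y (expect -148)",np.sort(L[:,1])[:5])
for a in(-146,-130,-125,-120): 
    q=L[abs(L[:,1]-a)<1.5]; print(a,q[:,0].min(),q[:,0].max())
s=cv2.imread("pics/side2.png"); hs=prep(s)
m=crop(cv2.inRange(hs,(100,120,60),(125,255,255)),(310,240,35,35))
# tooth front face plane: intersect rays w/ plane y_c=144
def vert(uv,yc,T):
    o,d=rays("side",uv); o=o*1000; n=np.array([ey[0],ey[1],0]); p0=np.array([*(T+yc*ey),0])
    X=o+d*((p0-o)@n/(d@n))[:,None]; return np.c_[(X[:,:2]-T)@np.c_[ex,ey],X[:,2]]
c=max(blobs(m),key=cv2.contourArea); V=vert((c.reshape(-1,2)-1.5)/4,144,T)
for z in (70,80,90,100): 
    q=V[abs(V[:,2]-z)<1.5]; print("tooth z",z,q[:,0].min(),q[:,0].max())
print("tooth bottom z (64.7)",np.sort(V[:,2])[:3], "at y=144 plane")
B=np.array([607.5,-10.3])
m=crop(cv2.inRange(hs,(5,126,40),(15,255,255)),(300,200,60,100)); c=max(blobs(m),key=cv2.contourArea)
V=vert((c.reshape(-1,2)-1.5)/4,160,B)
for z in (15,25,35): 
    q=V[abs(V[:,2]-z)<1.5]; print("block front z",z,q[:,0].min(),q[:,0].max())
print("block bottom z",np.sort(V[:,2])[:3])
E
```

```text
bar end y (expect -148) [-146.65876613 -146.62605035 -146.59829645 -146.53266122 -146.49991166]
-146 -7.252411239689436 4.0877551063310245
-130 -7.592121601967441 17.252812582486538
-125 -7.704107689244086 5.433356695321116
-120 -7.779863354399932 5.5100144744782495
tooth z 70 -24.12618182754146 23.177300679826867
tooth z 80 -23.820169387204448 23.31324619532974
tooth z 90 -23.491308515847432 22.81257392118776
tooth z 100 -23.19016367737974 22.938529709934155
tooth bottom z (64.7) [66.36202032 66.38291164 66.44479003] at y=144 plane
block front z 15 -41.075643546071134 42.61364576264556
block front z 25 -41.34455212373764 42.64857184648482
block front z 35 -41.581067328808665 42.68038578149827
block bottom z [1.70254302 1.75602656 1.76704588]
```

```bash
python3 -m jog '[[3.6,0.2,-10,0.001,-0.003,0.001],[0,0,-4,0,0,0],[0,0,0,0,0,0]]'; python3 to.py 608.5 -10.3 113 191.12
```

```text
t: 12.55
eef_pos: [0.6088, -0.0099, 0.1166]
ee_rot: [3.141, 0.003, -2.946]
force: [-0.7, 0.0, -2.4]
width: 0.0139
shift [-0.3 -0.4 -3.6] turn [-0.0014  0.0025 -0.001 ] F [-0.7  0.  -2.4] w 13.9 t 12.6
```

```bash
python3 -m jog '[[-0.3,-0.4,-4,-0.001,0.002,-0.001],[0,0,-2,0,0,0],[0,0,-2,0,0,0],[0,0,-2,0,0,0]]'; python3 to.py 608.5 -10.3 79.4 191.12
```

```text
t: 12.95
eef_pos: [0.6087, -0.0104, 0.1061]
ee_rot: [3.141, 0.001, -2.948]
force: [-0.2, -0.4, -2.4]
width: 0.0137
shift [ -0.2   0.1 -26.7] turn [-0.0003  0.0007  0.    ] F [-0.2 -0.4 -2.4] w 13.7 t 12.9
```

```bash
python3 -m jog '[[-0.2,0,-4,0,0.001,0],[0,0,-4,0,0,0],[0,0,-4,0,0,0],[0,0,-4,0,0,0]]'; python3 to.py 608.5 -10.3 79.4 191.12
```

```text
t: 13.35
eef_pos: [0.6086, -0.0103, 0.089]
ee_rot: [3.141, 0.0, -2.948]
force: [-0.6, -0.8, -3.5]
width: 0.0142
shift [-0.1  0.  -9.6] turn [-0.0005  0.0001  0.    ] F [-0.6 -0.8 -3.5] w 14.2 t 13.3
```

```bash
python3 -m jog '[[0,0,-4,0,0,0],[0,0,-3,0,0,0],[0,0,-2,0,0,0],[0,0,-2,0,0,0],[0,0,-1.5,0,0,0]]'; python3 to.py 608.5 -10.3 79.4 191.12
```

```text
t: 13.85
eef_pos: [0.6089, -0.0104, 0.0793]
ee_rot: [-3.141, 0.001, -2.946]
force: [-3.1, 0.2, 5.8]
width: 0.0137
shift [-0.4  0.1  0.1] turn [ 0.0007  0.001  -0.0018] F [-3.1  0.2  5.8] w 13.7 t 13.8
```

```bash
python3 -m jog '[[0,0,0,0,0,0],[0,0,0,0,0,0],[0,0,0,0,0,0],[0,0,0,0,0,0],[0,0,10,0,0,0],[0,0,40,0,0,0],[0,0,40,0,0,0],[0,-40,10,0,0,0],[0,-40,0,0,0,0],[0,-30,0,0,0,0],[0,0,0,0,0,0]]' 1;cat > tiles.py <<'E'
from meas import *
import sys
def tiles(im,roi=(425,195,215,135)):
    h=prep(im); m=cv2.morphologyEx(crop(cv2.inRange(h,(0,140,118),(11,255,255)),roi),cv2.MORPH_OPEN,np.ones((5,5)))
    return [rect("top",(c-1.5)/4,.048) for c in blobs(m,3000)]
if __name__=="__main__":
    im=eyes.grab_frame("top"); cv2.imwrite("pics/%s.png"%sys.argv[1],im)
    for t in tiles(im): print(t)
    print(np.round(status.get_state()["eef_pos"],4))
E
python3 tiles.py top3; python3 - <<'E'
from meas import *
im=cv2.imread("pics/top3.png"); s=eyes.grab_frame("side")
cv2.imwrite("pics/crop3.png",np.hstack([cv2.resize(im[170:330,270:540],(800,474))[:, :400][:, :],cv2.resize(s[160:318,290:424],(400,474))]))
E
```

```text
t: 14.95
eef_pos: [0.6109, -0.1232, 0.1895]
ee_rot: [-3.137, 0.007, -2.941]
force: [-0.8, 0.4, -0.8]
width: 0.0871
(420.7, -395.0, 53.1, 50.4, 84.96)
(588.2, -396.3, 54.9, 54.6, 68.45)
[ 0.6111 -0.1221  0.1896]
```

View pics/crop3.png

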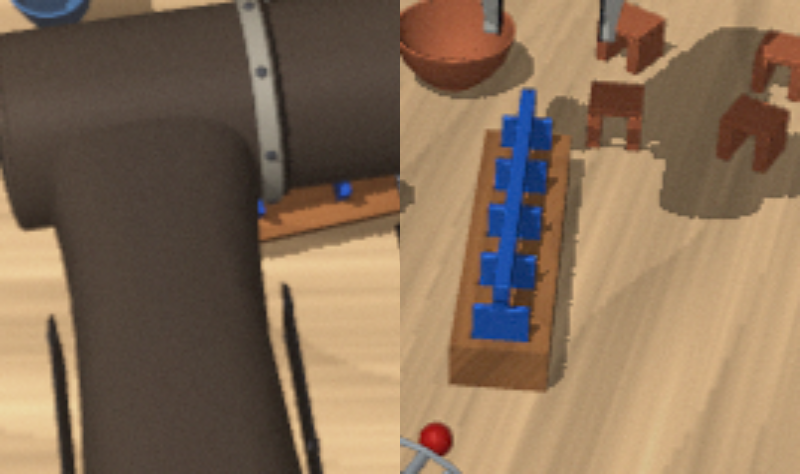

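```bash
python3 -c "
from h import *
print(proj('side',[[.569,-.2497,.048],[.4306,-.2619,.048],[.422,-.3956,.048],[.5885,-.3975,.048]]))"; python3 to.py 570 -249.7 10 190.1
```

```text
[[362.75424936 192.06810866]
 [409.11288109 197.98354401]
 [419.33578498 175.43336405]
 [367.59292914 166.33426848]]
shift [ -41.1 -128.7 -179.2] turn [ 0.0023  0.0076 -0.0256] F [-0.4 -0.1 -0.5] w 87.3 t 15.1
```

```bash
python3 -m jog '[[-14,-43,0,0.002,0.007,-0.025],[-14,-43,-20,0,0,0],[-13,-42,-30,0,0,0],[0,0,-30,0,0,0],[0,0,-20,0,0,0],[0,0,0,0,0,0]]'; python3 to.py 570 -249.7 10 190.1
```

```text
t: 15.65
eef_pos: [0.571, -0.2467, 0.0891]
ee_rot: [-3.141, 0.004, -2.959]
force: [-0.3, 0.3, 0.2]
width: 0.0877
shift [ -1.   -3.  -79.1] turn [ 0.0002  0.0043 -0.0068] F [-0.3  0.3  0.2] w 87.7 t 15.7
```

```bash
python3 -m jog '[[-1,-3,-25,0,0.004,-0.007],[0,0,-25,0,0,0],[0,0,-16,0,0,0],[0,0,-8,0,0,0],[0,0,0,0,0,0]]'; python3 to.py 570 -249.7 10 190.1;  python3 -m jog '[[0,0,0,0,0,0],[0,0,0,0,0,0],[0,0,0,0,0,0],[0,0,0,0,0,0],[0,0,0,0,0,0],[0,0,0,0,0,0],[0,0,0,0,0,0]]' 0 25; python3 to.py 570 -249.7 10 190.1;
```

```text
t: 16.15
eef_pos: [0.5753, -0.2459, 0.0186]
ee_rot: [-3.138, 0.006, -2.959]
force: [0.2, -0.3, -0.0]
width: 0.0875
shift [-5.3 -3.8 -8.6] turn [ 0.0021  0.006  -0.0067] F [ 0.2 -0.3 -0. ] w 87.5 t 16.1
t: 16.85
eef_pos: [0.578, -0.2455, 0.0234]
ee_rot: [-3.136, 0.011, -2.957]
force: [-0.2, -0.1, -1.4]
width: 0.0537
shift [ -8.   -4.2 -13.4] turn [ 0.0032  0.0118 -0.0082] F [-0.2 -0.1 -1.4] w 53.7 t 16.9
```

```bash
python3 -m jog '[[0,0,30,0.003,0.01,0],[0,0,40,0,0,0],[0,0,45,0,0,0],[0,0,30,0,0,0],[16,45,0,0,0,0.009],[16,45,0,0,0,0],[15,40,0,0,0,0],[0,0,0,0,0,0],[0,0,0,0,0,0]]'; python3 to.py 627.9 -109.4 85 191.1
```

```text
t: 17.75
eef_pos: [0.6233, -0.1118, 0.1731]
ee_rot: [3.14, -0.001, -2.953]
force: [-0.2, 0.1, -1.9]
width: 0.0538
shift [  4.6   2.4 -88.1] turn [-0.0018 -0.001   0.0047] F [-0.2  0.1 -1.9] w 53.8 t 17.8
```

```bash
python3 -m jog '[[4.6,2.4,-15,-0.002,-0.001,0.005],[0,0,-10,0,0,0],[0,0,0,0,0,0]]'; python3 to.py 627.9 -109.4 85 191.1; python3 - <<'E'
from meas import *
s=eyes.grab_frame("side"); cv2.imwrite("pics/crop4.png",cv2.resize(s[120:270,290:430],(700,750))[:600])
E
```

```text
t: 18.05
eef_pos: [0.627, -0.1108, 0.145]
ee_rot: [3.142, -0.001, -2.949]
force: [-0.3, -0.7, -1.9]
width: 0.0537
shift [  0.9   1.4 -60. ] turn [ 0.0002 -0.0014  0.001 ] F [-0.3 -0.7 -1.9] w 53.7 t 18.1
```

View pics/crop4.png

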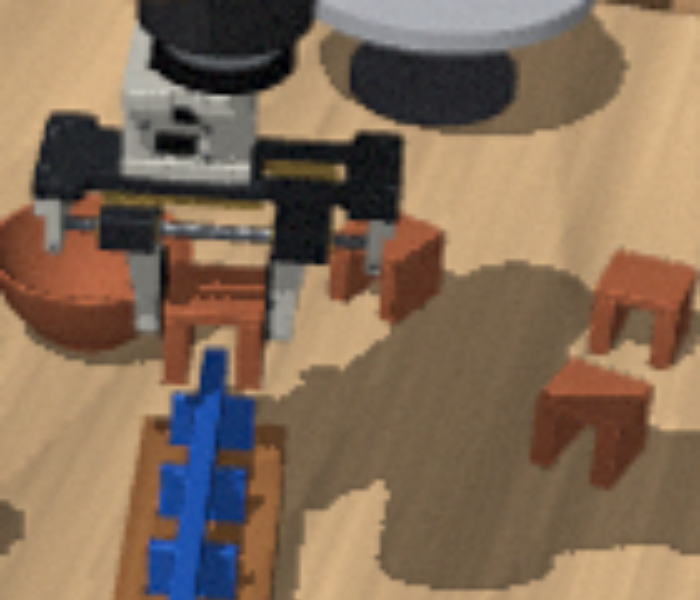

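```bash
python3 - <<'E'
from h import *
th=np.radians(11.1); ex=np.array([np.cos(th),np.sin(th)]); ey=np.array([-ex[1],ex[0]])
for z in(.122,.126):
    P=plane("side",[[323,196.6],[342.4,197.6]],z)*1000
    print(z,((P-[608.5,-10.3])@np.c_[ex,ey]).round(1))
E
```

```text
0.122 [[ 22.8 -80.8]
 [-30.6 -82.4]]
0.126 [[ 22.3 -75. ]
 [-30.8 -76.5]]
```

```bash
python3 -m jog '[[2,1.4,-15,0,-0.001,0.001],[0,0,-15,0,0,0],[0,0,-10,0,0,0],[0,0,-5,0,0,0]]'; python3 to.py 627.9 -109.4 85 191.1
```

```text
t: 18.5
eef_pos: [0.6294, -0.1124, 0.0998]
ee_rot: [-3.14, 0.001, -2.951]
force: [-0.0, 1.7, -1.6]
width: 0.0541
shift [ -1.5   3.  -14.8] turn [0.001  0.0013 0.0033] F [-0.   1.7 -1.6] w 54.1 t 18.5
```

```bash
python3 -m jog '[[-1,3,0,0,0.001,0.003],[-0.5,0.5,-4,0,0,0],[0,0.3,-4,0,0,0],[0,0,-3,0,0,0]]'; python3 to.py 627.9 -109.4 85 191.1
```

```text
t: 18.9
eef_pos: [0.6284, -0.1089, 0.0892]
ee_rot: [-3.14, 0.001, -2.948]
force: [-0.3, 0.3, -0.6]
width: 0.054
shift [-0.5 -0.5 -4.2] turn [0.0012 0.0016 0.0006] F [-0.3  0.3 -0.6] w 54.0 t 18.9
```

```bash
python3 -m jog '[[0,-0.3,-2,0,0.001,0],[0,0,-2,0,0,0],[0,0,-1.5,0,0,0],[0,0,-1,0,0,0]]'; python3 to.py 627.9 -109.4 85 191.1
```

```text
t: 19.3
eef_pos: [0.6304, -0.1088, 0.0875]
ee_rot: [-3.138, 0.005, -2.946]
force: [-0.3, -0.1, -1.3]
width: 0.0536
shift [-2.5 -0.6 -2.5] turn [ 0.0021  0.0058 -0.0018] F [-0.3 -0.1 -1.3] w 53.6 t 19.3
```

```bash
python3 -m jog '[[-2.5,-0.5,-4,0.001,0.005,-0.001],[-0.5,0,-3,0,0.001,0]]'; python3 to.py 627.9 -109.4 85 191.1
```

```text
t: 19.5
eef_pos: [0.6327, -0.1085, 0.0871]
ee_rot: [-3.138, 0.011, -2.944]
force: [-7.6, 3.1, 22.9]
width: 0.0538
shift [-4.8 -0.9 -2.1] turn [ 0.0015  0.0116 -0.0037] F [-7.6  3.1 22.9] w 53.8 t 19.5
```

```bash
python3 -m jog '[[0,0,0,0,0,0],[0,0,0,0,0,0],[0,0,0,0,0,0],[0,0,20,0,0,0],[0,0,40,0,0,0],[0,0,40,0,0,0],[0,40,10,0,0,0],[0,45,0,0,0,0],[0,45,0,0,0,0],[0,45,0,0,0,0],[0,0,0,0,0,0]]' 1;python3 tiles.py top5; python3 - <<'E'
from meas import *
im=cv2.imread("pics/top5.png"); s=eyes.grab_frame("side")
cv2.imwrite("pics/side5.png",s)
cv2.imwrite("pics/crop5.png",np.hstack([cv2.resize(im[170:330,360:540],(540,480)),cv2.resize(s[150:310,300:386],(258,480))]))
E
```

```text
t: 20.6
eef_pos: [0.6315, 0.07, 0.1988]
ee_rot: [-3.139, 0.009, -2.95]
force: [-0.2, -0.2, 1.2]
width: 0.0879
(422.2, -394.1, 55.2, 53.1, 84.33)
(430.8, -261.4, 54.5, 53.4, 165.45)
(588.5, -395.7, 55.9, 54.2, 67.85)
[0.6313 0.0682 0.1987]
```

View pics/crop5.png

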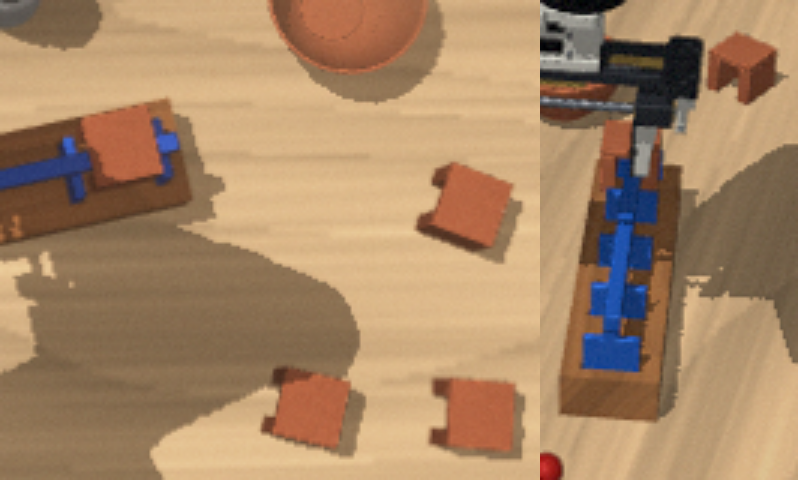

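```bash
python3 to.py 431.9 -261.6 8 165.5; python3 -m jog '[[-25,-41,0,0,0.008,-0.056],[-25,-41,0,0,0,-0.056],[-25,-41,0,0,0,-0.056],[-25,-41,0,0,0,-0.056],[-25,-41,0,0,0,-0.056],[-25,-41,-20,0,0,-0.056],[-25,-41,-30,0,0,-0.056],[-24,-41,-30,0,0,-0.056],[0,0,-20,0,0,0],[0,0,0,0,0,0]]'; python3 to.py 431.9 -261.6 8 165.5
```

```text
shift [-199.3 -328.3 -190.7] turn [ 0.0038  0.0075 -0.4429] F [-0.2  0.2  0.1] w 87.6 t 20.7
t: 21.7
eef_pos: [0.428, -0.2634, 0.1038]
ee_rot: [-3.137, -0.002, 2.853]
force: [-0.2, 0.4, 0.1]
width: 0.0878
shift [  3.9   1.8 -95.8] turn [ 0.0036 -0.0032  0.0355] F [-0.2  0.4  0.1] w 87.8 t 21.7
```

```bash
python3 -m jog '[[3.9,1.8,-25,0.003,-0.003,0.035],[0,0,-25,0,0,0],[0,0,-20,0,0,0],[0,0,-10,0,0,0]]'; python3 to.py 431.9 -261.6 8 165.5
```

```text
t: 22.1
eef_pos: [0.4341, -0.2647, 0.026]
ee_rot: [-3.14, 0.006, 2.888]
force: [-0.4, 0.2, -0.0]
width: 0.0879
shift [ -2.2   3.1 -18. ] turn [0.0031 0.0059 0.0006] F [-0.4  0.2 -0. ] w 87.9 t 22.1
```

```bash
python3 -m jog '[[-2.5,3.1,-10,0.003,0.006,0],[-0.5,0,-8,0,0,0]]'; python3 to.py 431.9 -261.6 8 165.5;  python3 -m jog '[[-0.5,0,-0.7,0,0.001,0],[-0.5,0,-0.7,0,0.001,0],[-0.5,0,-0.7,0,0.001,0],[-0.5,0,-0.7,0,0.001,0],[-0.5,0,-0.7,0,0.001,0],[-0.5,0,-0.7,0,0.001,0]]' 0 25; python3 to.py 431.9 -261.6 8 165.5;
```

```text
t: 22.3
eef_pos: [0.432, -0.2617, 0.0082]
ee_rot: [-3.141, 0.001, 2.889]
force: [-0.3, 0.1, 0.8]
width: 0.0875
shift [-0.1  0.1 -0.2] turn [0.0004 0.0006 0.    ] F [-0.3  0.1  0.8] w 87.5 t 22.3
t: 22.9
eef_pos: [0.431, -0.2618, 0.006]
ee_rot: [-3.14, -0.002, 2.89]
force: [-1.2, 3.7, 9.8]
width: 0.0538
shift [0.9 0.2 2. ] turn [ 0.0014 -0.002  -0.0016] F [-1.2  3.7  9.8] w 53.8 t 22.9
```

```bash
python3 -m jog '[[0,0,30,0,0,0],[0,0,45,0,0,0],[0,0,45,0,0,0],[0,0,40,0,0,0],[26,31,0,0,0,0.064],[26,31,0,0,0,0.064],[26,31,0,0,0,0.064],[26,31,0,0,0,0.064],[26,31,0,0,0,0.064],[26,31,0,0,0,0.064],[26,31,0,0,0,0.064],[0,0,0,0,0,0]]'; python3 to.py 615.2 -44.6 70.5 191.1
```

```text
t: 24.1
eef_pos: [0.6135, -0.0353, 0.1733]
ee_rot: [-3.141, -0.002, -2.932]
force: [-0.5, 0.3, -1.7]
width: 0.0539
shift [   1.7   -9.3 -102.8] turn [ 0.001  -0.002  -0.0154] F [-0.5  0.3 -1.7] w 53.9 t 24.1
```

```bash
python3 -m jog '[[1.7,-9.3,-10,0,-0.002,-0.015],[0,0,-25,0,0,0],[0,0,-20,0,0,0],[-0.5,0,0,0,0.001,0]]'; python3 to.py 615.2 -44.6 70.5 191.1
```

```text
t: 24.5
eef_pos: [0.6124, -0.047, 0.1141]
ee_rot: [-3.141, -0.003, -2.952]
force: [-0.5, -0.8, -1.7]
width: 0.0539
shift [  2.8   2.4 -43.6] turn [ 0.0008 -0.0033  0.0041] F [-0.5 -0.8 -1.7] w 53.9 t 24.5
```

```bash
python3 -m jog '[[2.8,2.4,-15,0.001,-0.003,0.004],[0,0,-10,0,0,0],[0,0,0,0,0,0]]'; python3 to.py 615.2 -44.6 70.5 191.1
```

```text
t: 24.8
eef_pos: [0.6139, -0.0479, 0.089]
ee_rot: [-3.141, -0.001, -2.953]
force: [-0.5, 0.7, -1.6]
width: 0.0538
shift [  1.3   3.3 -18.5] turn [ 0.0004 -0.001   0.0047] F [-0.5  0.7 -1.6] w 53.8 t 24.8
```

```bash
python3 -m jog '[[1.3,3.3,-4,0,-0.001,0.004],[0,0.5,-6,0,0,0],[0,0.5,-6,0,0,0]]'; python3 to.py 615.2 -44.6 70.5 191.1
```

```text
t: 25.1
eef_pos: [0.6166, -0.0441, 0.075]
ee_rot: [-3.141, 0.004, -2.949]
force: [-0.5, 0.3, -1.3]
width: 0.0541
shift [-1.4 -0.5 -4.5] turn [0.     0.0041 0.0013] F [-0.5  0.3 -1.3] w 54.1 t 25.1
```

```bash
python3 -m jog '[[-1.4,-0.5,-4,0,0.004,0],[-0.4,0,-2,0,0.001,0]]'; python3 to.py 615.2 -44.6 70.5 191.1
```

```text
t: 25.3
eef_pos: [0.6155, -0.0444, 0.07]
ee_rot: [-3.141, 0.0, -2.948]
force: [-7.2, 1.1, 23.7]
width: 0.0538
shift [-0.3 -0.2  0.5] turn [0.0005 0.0003 0.0001] F [-7.2  1.1 23.7] w 53.8 t 25.3
```

Seated on the bar. Release, retreat to the +y side, re-measure.

```bash
python3 -m jog '[[0,0,0,0,0,0],[0,0,0,0,0,0],[0,0,0,0,0,0],[0,0,20,0,0,0],[0,0,45,0,0,0],[0,0,45,0,0,0],[0,40,20,0,0,0],[0,45,0,0,0,0],[0,45,0,0,0,0],[0,0,0,0,0,0]]' 1;python3 tiles.py top6; python3 to.py 423.1 -395.5 8 174.7
```

```text
t: 26.3
eef_pos: [0.6149, 0.0884, 0.2058]
ee_rot: [3.141, 0.001, -2.952]
force: [-1.0, -0.5, 0.1]
width: 0.0879
(422.2, -394.5, 55.1, 53.1, 84.22)
(588.3, -396.0, 55.3, 54.3, 67.99)
[0.6146 0.0867 0.2057]
shift [-191.5 -482.2 -197.7] turn [-1.000e-04  4.000e-04 -2.818e-01] F [-0.4  0.7 -0.7] w 87.4 t 26.4
```

```bash
python3 -m jog '[[-16,-40,0,0,0,-0.024],[-16,-40,0,0,0,-0.024],[-16,-40,0,0,0,-0.024],[-16,-40,0,0,0,-0.024],[-16,-40,0,0,0,-0.024],[-16,-40,0,0,0,-0.024],[-16,-40,0,0,0,-0.024],[-16,-40,0,0,0,-0.024],[-16,-40,-10,0,0,-0.024],[-16,-40,-30,0,0,-0.024],[-16,-40,-30,0,0,-0.024],[-16,-40,-30,0,0,-0.024]]'; python3 to.py 423.1 -395 8 174.5
```

```text
t: 27.55
eef_pos: [0.4154, -0.4036, 0.1124]
ee_rot: [-3.137, 0.007, 3.035]
force: [0.7, -0.1, 0.0]
width: 0.0877
shift [   7.7    8.6 -104.4] turn [0.0055 0.0064 0.0103] F [ 0.7 -0.1  0. ] w 87.7 t 27.6
```

```bash
python3 -m jog '[[7.7,8.6,-25,0.005,0.006,0.01],[0,0,-25,0,0,0],[0,0,-20,0,0,0],[0,0,-10,0,0,0]]'; python3 to.py 423.1 -395 8 174.5
```

```text
t: 27.95
eef_pos: [0.4142, -0.4021, 0.0255]
ee_rot: [3.14, -0.006, 3.031]
force: [-0.7, 0.3, 0.3]
width: 0.0874
shift [  8.9   7.1 -17.5] turn [-0.002  -0.0058  0.0142] F [-0.7  0.3  0.3] w 87.4 t 27.9
```

```bash
python3 -m jog '[[8.9,7.1,-6,-0.002,-0.006,0.014],[1,0.5,-6,0,0,0]]'; python3 to.py 423.1 -395 8 174.5
```

```text
t: 28.15
eef_pos: [0.4234, -0.3949, 0.0123]
ee_rot: [3.141, -0.001, 3.045]
force: [0.5, -1.1, -0.5]
width: 0.0876
shift [-0.3 -0.1 -4.3] turn [-0.0003 -0.0008  0.0009] F [ 0.5 -1.1 -0.5] w 87.6 t 28.1
```

```bash
python3 -m jog '[[-0.3,0,-4,0,0,0],[-0.2,0,-0.3,0,0,0],[-0.2,0,-0.3,0,0,0],[-0.2,0,-0.3,0,0,0],[-0.2,0,-0.3,0,0,0],[-0.2,0,-0.3,0,0,0]]' 0 25; python3 to.py 423.1 -395 8 174.5
```

```text
t: 28.75
eef_pos: [0.424, -0.3949, 0.0088]
ee_rot: [-3.14, 0.003, 3.047]
force: [1.0, 0.8, -0.8]
width: 0.0537
shift [-0.9 -0.1 -0.8] turn [ 0.0015  0.0028 -0.0012] F [ 1.   0.8 -0.8] w 53.7 t 28.8
```

```bash
python3 -m jog '[[0,0,30,0.001,0.003,0],[0,0,45,0,0,0],[0,0,45,0,0,0],[15,35,45,0,0,0.026],[16,38,0,0,0,0.026],[16,38,0,0,0,0.026],[16,38,0,0,0,0.026],[16,38,0,0,0,0.026],[16,38,0,0,0,0.026],[16,38,0,0,0,0.026],[16,38,0,0,0,0.026],[16,38,0,0,0,0.026]]'; python3 to.py 601.8 24 72.8 191.1
```

```text
t: 29.95
eef_pos: [0.5616, -0.051, 0.1724]
ee_rot: [3.138, -0.002, -3.004]
force: [0.9, -0.1, -1.9]
width: 0.0542
shift [ 40.2  75.  -99.6] turn [-0.0029 -0.0023  0.0565] F [ 0.9 -0.1 -1.9] w 54.2 t 29.9
```

```bash
python3 -m jog '[[20,35,0,-0.003,-0.002,0.028],[16,30,0,0,0,0.028],[0,0,-10,0,0,0],[0,0,-20,0,0,0],[0,0,-10,0,0,0],[0,0,0,0,0,0]]'; python3 to.py 601.8 24 72.8 191.1
```

```text
t: 30.55
eef_pos: [0.5985, 0.0225, 0.1297]
ee_rot: [3.141, -0.001, -2.939]
force: [-0.4, 0.5, -1.4]
width: 0.0542
shift [  3.3   1.5 -56.9] turn [-0.0006 -0.0017 -0.0084] F [-0.4  0.5 -1.4] w 54.2 t 30.6
```

```bash
python3 -m jog '[[3.3,1.5,-15,-0.001,-0.002,-0.008],[0,0,-15,0,0,0],[0,0,-7,0,0,0]]'; python3 to.py 601.8 24 72.8 191.1
```

```text
t: 30.85
eef_pos: [0.6026, 0.0225, 0.0944]
ee_rot: [-3.141, 0.003, -2.95]
force: [-0.3, 0.3, -2.2]
width: 0.054
shift [ -0.8   1.5 -21.6] turn [0.0001 0.0033 0.0017] F [-0.3  0.3 -2.2] w 54.0 t 30.9
```

```bash
python3 -m jog '[[-0.8,1.5,-7,0,0.003,0.002],[0,0,-6,0,0,0],[0,0,-4,0,0,0]]'; python3 to.py 601.8 24 72.8 191.1
```

```text
t: 31.15
eef_pos: [0.6022, 0.0233, 0.0777]
ee_rot: [-3.141, 0.001, -2.948]
force: [0.1, -0.4, -2.5]
width: 0.0538
shift [-0.4  0.7 -4.9] turn [0.     0.0013 0.0006] F [ 0.1 -0.4 -2.5] w 53.8 t 31.1
```

```bash
python3 -m jog '[[-0.4,0.7,-3.5,0,0.001,0],[-0.2,0,-2,0,0.0005,0]]'; python3 to.py 601.8 24 72.8 191.1
```

```text
t: 31.35
eef_pos: [0.6021, 0.0241, 0.0728]
ee_rot: [-3.141, 0.001, -2.948]
force: [-6.2, 3.0, 16.3]
width: 0.0539
shift [-0.3 -0.1  0. ] turn [0.     0.0009 0.0002] F [-6.2  3.  16.3] w 53.9 t 31.4
```

```bash
python3 -m jog '[[0,0,0,0,0,0],[0,0,0,0,0,0],[0,0,0,0,0,0],[0,0,20,0,0,0],[0,0,45,0,0,0],[0,0,45,0,0,0],[0,40,20,0,0,0],[0,30,0,0,0,0],[0,0,0,0,0,0]]' 1;python3 tiles.py top7; python3 to.py 589.5 -397 8 158
```

```text
t: 32.25
eef_pos: [0.6026, 0.0952, 0.2102]
ee_rot: [3.141, 0.004, -2.95]
force: [0.7, 0.0, -0.4]
width: 0.0874
(588.3, -396.0, 55.3, 54.4, 68.08)
[0.6026 0.0941 0.2104]
shift [ -13.1 -491.1 -202.4] turn [ 4.000e-04  4.700e-03 -5.752e-01] F [0.9 0.3 1.1] w 87.4 t 32.3
```

```bash
python3 -m jog '[[-1,-41,0,0,0.005,-0.048],[-1,-41,0,0,0,-0.048],[-1,-41,0,0,0,-0.048],[-1,-41,0,0,0,-0.048],[-1,-41,0,0,0,-0.048],[-1,-41,0,0,0,-0.048],[-1,-41,0,0,0,-0.048],[-1,-41,0,0,0,-0.048],[-1,-41,-10,0,0,-0.048],[-1,-41,-30,0,0,-0.048],[-1,-41,-30,0,0,-0.048],[-1,-41,-30,0,0,-0.048]]'; python3 to.py 589.4 -396.7 8 158
```

```text
t: 33.5
eef_pos: [0.5854, -0.4132, 0.1142]
ee_rot: [-3.141, 0.004, 2.74]
force: [0.8, -0.7, 0.1]
width: 0.0877
shift [   4.    16.5 -106.2] turn [0.0026 0.0036 0.0175] F [ 0.8 -0.7  0.1] w 87.7 t 33.5
```

```bash
python3 -m jog '[[4,16.5,-10,0.003,0.003,0.017],[0,0,-20,0,0,0],[0,0,-15,0,0,0],[0,0,-5,0,0,0]]'; python3 to.py 589.4 -396.7 8 158
```

```text
t: 33.9
eef_pos: [0.5818, -0.4037, 0.054]
ee_rot: [-3.141, -0.011, 2.746]
force: [-0.3, -0.7, -0.0]
width: 0.0874
shift [  7.6   7.  -46. ] turn [-0.0042 -0.0104  0.012 ] F [-0.3 -0.7 -0. ] w 87.4 t 33.9
```

```bash
python3 -m jog '[[7.6,7,-15,-0.004,-0.01,0.012],[1,0.5,-15,0,0,0],[0,0,-7,0,0,0]]'; python3 to.py 589.4 -396.7 8 158
```

```text
t: 34.2
eef_pos: [0.5911, -0.3963, 0.017]
ee_rot: [-3.141, 0.002, 2.759]
force: [0.9, -0.2, 0.8]
width: 0.0875
shift [-1.7 -0.4 -9. ] turn [ 0.0011  0.0013 -0.0014] F [ 0.9 -0.2  0.8] w 87.5 t 34.2
```

```bash
python3 -m jog '[[-1.7,-0.4,-8,0.001,0.001,-0.001],[-0.2,0,-0.5,0,0,0],[-0.2,0,-0.3,0,0,0],[-0.2,0,-0.3,0,0,0],[-0.2,0,-0.3,0,0,0],[-0.2,0,-0.3,0,0,0]]' 0 25; python3 to.py 589.4 -396.7 8 158
```

```text
t: 34.8
eef_pos: [0.5888, -0.3974, 0.0081]
ee_rot: [-3.141, 0.002, 2.758]
force: [-0.4, 1.1, -1.4]
width: 0.054
shift [ 0.6  0.7 -0.1] turn [ 0.0009  0.0017 -0.0005] F [-0.4  1.1 -1.4] w 54.0 t 34.8
```

```bash
python3 -m jog '[[0,0,30,0,0,0],[0,0,45,0,0,0],[0,0,45,0,0,0],[0,30,45,0,0,0.058],[0,42,0,0,0,0.058],[0,42,0,0,0,0.058],[0,42,0,0,0,0.058],[0,42,0,0,0,0.058],[0,42,0,0,0,0.058],[0,42,0,0,0,0.058],[0,42,0,0,0,0.058],[0,42,0,0,0,0.058]]'; python3 to.py 588.3 92.7 72.1 191.1
```

```text
t: 36.0
eef_pos: [0.5819, -0.025, 0.1743]
ee_rot: [3.141, -0.0, -2.994]
force: [1.7, -0.3, -1.3]
width: 0.0536
shift [   6.4  117.7 -102.2] turn [-0.0007 -0.0005  0.0459] F [ 1.7 -0.3 -1.3] w 53.6 t 36.0
```

```bash
python3 -m jog '[[2,40,0,0,0,0.015],[2,40,0,0,0,0.015],[2,30,0,0,0,0.015],[0,0,-10,0,0,0],[0,0,-20,0,0,0],[0,0,-10,0,0,0],[0,0,0,0,0,0]]'; python3 to.py 588.3 92.7 72.1 191.1
```

```text
t: 36.7
eef_pos: [0.5856, 0.0954, 0.134]
ee_rot: [3.139, 0.001, -2.938]
force: [0.1, -0.3, -2.6]
width: 0.0538
shift [  2.7  -2.7 -61.9] turn [-0.0031  0.0008 -0.0098] F [ 0.1 -0.3 -2.6] w 53.8 t 36.7
```

```bash
python3 -m jog '[[2.7,-2.7,-15,-0.003,0.001,-0.01],[0,0,-18,0,0,0],[0,0,-8,0,0,0]]'; python3 to.py 588.3 92.7 72.1 191.1
```

```text
t: 37.0
eef_pos: [0.5899, 0.0911, 0.0928]
ee_rot: [3.141, 0.003, -2.951]
force: [-0.5, -0.4, -2.6]
width: 0.0539
shift [ -1.6   1.6 -20.7] turn [-0.0008  0.0031  0.0035] F [-0.5 -0.4 -2.6] w 53.9 t 37.0
```

```bash
python3 -m jog '[[-1.6,1.6,-7,0,0.003,0.003],[0,0,-6,0,0,0],[0,0,-3,0,0,0]]'; python3 to.py 588.3 92.7 72.1 191.1
```

```text
t: 37.3
eef_pos: [0.5884, 0.0917, 0.0751]
ee_rot: [3.141, -0.001, -2.95]
force: [-0.1, 0.8, -2.5]
width: 0.0538
shift [-0.1  1.  -3. ] turn [-0.0001 -0.001   0.0021] F [-0.1  0.8 -2.5] w 53.8 t 37.3
```

```bash
python3 -m jog '[[0,0.8,-2.5,0,0,0.001],[0,0,-1.5,0,0,0]]'; python3 to.py 588.3 92.7 72.1 191.1
```

```text
t: 37.5
eef_pos: [0.5891, 0.0927, 0.072]
ee_rot: [3.141, 0.0, -2.949]
force: [-5.4, 1.6, 14.1]
width: 0.0538
shift [-0.8  0.   0.1] turn [-0.0002  0.0003  0.0007] F [-5.4  1.6 14.1] w 53.8 t 37.5
```

```bash
python3 -m jog '[[0,0,0,0,0,0],[0,0,0,0,0,0],[0,0,0,0,0,0],[0,0,20,0,0,0],[0,0,45,0,0,0],[0,0,45,0,0,0],[-20,30,20,0,0,0],[-25,40,0,0,0,0],[-25,40,0,0,0,0],[-25,40,0,0,0,0],[-25,40,0,0,0,0],[0,0,0,0,0,0]]' 1; python3 - <<'E'
from meas import *
im=eyes.grab_frame("top"); cv2.imwrite("pics/top8.png",im); s=eyes.grab_frame("side"); cv2.imwrite("pics/side8.png",s)
cv2.imwrite("pics/crop8.png",np.hstack([cv2.resize(im[190:290,270:450],(720,400))[:, :400+40],cv2.resize(s[180:310,290:410],(360,400))]))
uv=[]
for n,f,roi in(("top",im,(195,230,40,40)),("side",s,(280,285,45,45))):
    m=crop(cv2.inRange(prep(f),(0,170,60),(6,255,255)),roi); b=blobs(m,100); 
    if not b: print(n,"no ball"); continue
    c=max(b,key=cv2.contourArea); (x,y),r=cv2.minEnclosingCircle(c); uv.append([(x-1.5)/4,(y-1.5)/4]); print(n,uv[-1],r/4)
if len(uv)==2: print(tri(*uv))
# fan base sides in top
g=crop(cv2.inRange(prep(cv2.imread("pics/top0.png")),(90,20,50),(130,120,140)),(180,210,55,55))
c=max(blobs(g),key=cv2.contourArea); print("base",rect("top",(c-1.5)/4,.03))
print(np.round(status.get_state()["eef_pos"],4))
E
```

```text
t: 38.7
eef_pos: [0.4666, 0.2889, 0.2117]
ee_rot: [3.137, 0.009, -2.952]
force: [0.1, -0.2, 0.7]
width: 0.0877
top no ball
side [301.5674743652344, 306.15771484375] 5.489558219909668
base (616.0, 354.2, 92.7, 50.8, 99.05)
[0.4681 0.286  0.2115]
```

View pics/crop8.png

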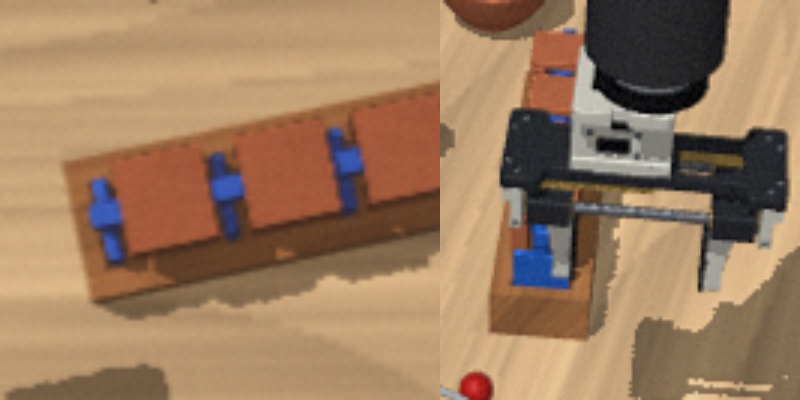

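View pics/top8.png

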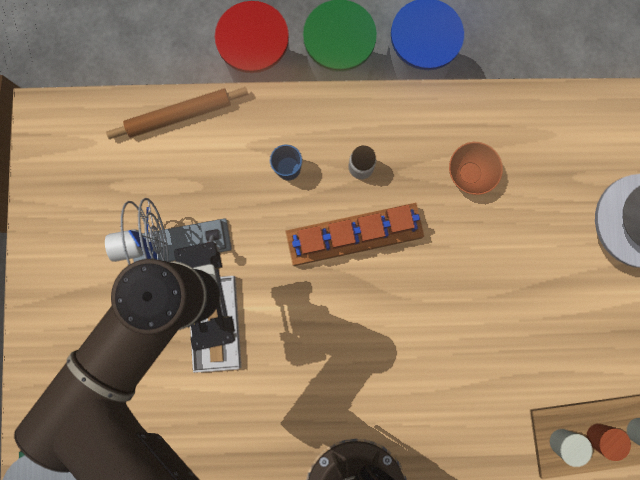

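```bash
python3 -c "
from h import *
print(tri([208,247],[301.57,306.16]), tri([207.5,246.7],[301.57,306.16]))"
python3 -m jog '[[20,15,-20,0,0,0],[20,15,-20,0,0,0],[8,2,-20,0,0,0],[0,0,-20,0,0,0],[0,0,-10,0,0,0],[0,0,0,0,0,0],[0,0,0,0,0,0],[0,0,0,0,0,0]]' 0 20;python3 to.py 522 316.5 92 189.05
```

```text
(array([0.57548531, 0.32395182, 0.10607969]), np.float64(0.0011265699046074534)) (array([0.575667  , 0.32480725, 0.10693328]), np.float64(0.0002384694741794146))
t: 39.6
eef_pos: [0.5231, 0.3127, 0.1209]
ee_rot: [3.137, 0.013, -2.961]
force: [-0.4, 0.8, -0.1]
width: 0.0291
shift [ -1.1   3.8 -28.9] turn [-0.0069  0.0115 -0.0227] F [-0.4  0.8 -0.1] w 29.1 t 39.6
```

```bash
python3 -m jog '[[-1,3.8,-14,-0.007,0.011,-0.023],[0,0,-12,0,0,0],[-0.5,0,-2,0,0,0],[-0.5,0,-0.5,0,0,0]]';python3 to.py 575.7 325 92 189.05
```

```text
t: 40.0
eef_pos: [0.5217, 0.3176, 0.093]
ee_rot: [3.139, 0.003, -2.985]
force: [0.5, -0.6, -0.1]
width: 0.0013
shift [54.   7.4 -1. ] turn [-0.0027  0.0029  0.0015] F [ 0.5 -0.6 -0.1] w 1.3 t 40.0
```

```bash
python3 -m jog '[[12,1.7,-0.5,0,0,0],[12,1.7,-0.5,0,0,0],[12,1.7,-0.5,0,0,0],[12,1.9,-0.5,0,0,0],[12,1.9,-0.5,0,0,0]]';python3 to.py 618 332 92 189.05
```

```text
t: 40.5
eef_pos: [0.5856, 0.3274, 0.0915]
ee_rot: [3.139, 0.004, -2.983]
force: [-1.3, 0.5, 1.6]
width: 0.0004
shift [32.4  4.6  0.5] turn [-0.003   0.0032 -0.0004] F [-1.3  0.5  1.6] w 0.4 t 40.5
```

```bash
python3 -m jog '[[10,1.6,0,0,0,0],[8,1.3,0,0,0,0],[6,1,0,0,0,0]]';python3 to.py 618 332 92 189.05;  python3 - <<'E'
from meas import *
s=eyes.grab_frame("side"); cv2.imwrite("pics/crop9.png",cv2.resize(s[240:400,220:380],(640,640))[:600])
E
```

```text
t: 40.8
eef_pos: [0.613, 0.3314, 0.0905]
ee_rot: [3.139, 0.003, -2.985]
force: [-1.3, -0.5, -0.5]
width: 0.0006
shift [5.  0.6 1.5] turn [-0.0027  0.0028  0.0009] F [-1.3 -0.5 -0.5] w 0.6 t 40.8
```

View pics/crop9.png

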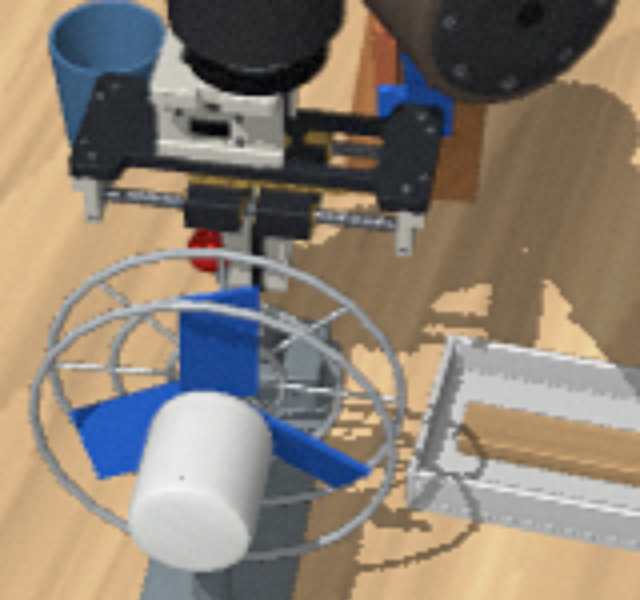

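```bash
python3 -c "
from h import *
p=plane('side',[[271.2,302.5]],.107); print(p)"
python3 -m jog '[[5,0.8,0,0,0,0],[4,0.6,0,0,0,0]]';python3 to.py 618 332 92 189.05
```

```text
[[0.64442388 0.33426015]]
t: 41.05
eef_pos: [0.6222, 0.3324, 0.0898]
ee_rot: [3.14, 0.001, -2.985]
force: [-12.8, -0.4, 5.9]
width: 0.0003
shift [-4.2 -0.4  2.2] turn [-0.0015  0.0011  0.0012] F [-12.8  -0.4   5.9] w 0.3 t 41.0
```

```bash
python3 -m jog '[[2,0.3,0,0,0,0]]'; python3 -m jog '[[-20,-3,0,0,0,0],[-40,-8,0,0,0,0],[-40,-8,10,0,0,0],[-30,-10,40,0,0,0],[-20,-30,40,0,0,0],[0,-40,40,0,0,0],[-30,-45,20,0,0,0],[-20,-45,0,0,0,0],[0,-45,0,0,0,0],[0,-45,0,0,0,0],[0,-45,0,0,0,0],[0,0,0,0,0,0]]'; python3 - <<'E'
from meas import *
im=eyes.grab_frame("top"); cv2.imwrite("pics/top10.png",im); s=eyes.grab_frame("side"); cv2.imwrite("pics/side10.png",s)
uv=[]
for n,f,roi in(("top",im,(190,205,50,60)),("side",s,(255,285,60,45))):
    b=blobs(crop(cv2.inRange(prep(f),(0,170,60),(6,255,255)),roi),100)
    if not b: print(n,"no ball"); continue
    (x,y),r=cv2.minEnclosingCircle(max(b,key=cv2.contourArea)); uv.append([(x-1.5)/4,(y-1.5)/4]); print(n,uv[-1],r/4)
if len(uv)==2:
    p,e=tri(*uv); print(p,e, "moved",np.linalg.norm(p[:2]-[.5757,.3248]))
E
```

```text
t: 41.15
eef_pos: [0.6222, 0.3322, 0.0896]
ee_rot: [3.141, -0.003, -2.985]
force: [-13.4, 0.7, 8.4]
width: 0.0007
t: 42.35
eef_pos: [0.4227, 0.0141, 0.2361]
ee_rot: [3.138, 0.012, -2.976]
force: [0.3, 0.4, -0.1]
width: 0.0005
top [202.875, 214.75] 5.179612159729004
side [268.125, 305.375] 4.776268005371094
[0.65030565 0.3373271  0.09898697] 0.0011858407215432271 moved 0.07565005621111662
```

View pics/side10.png

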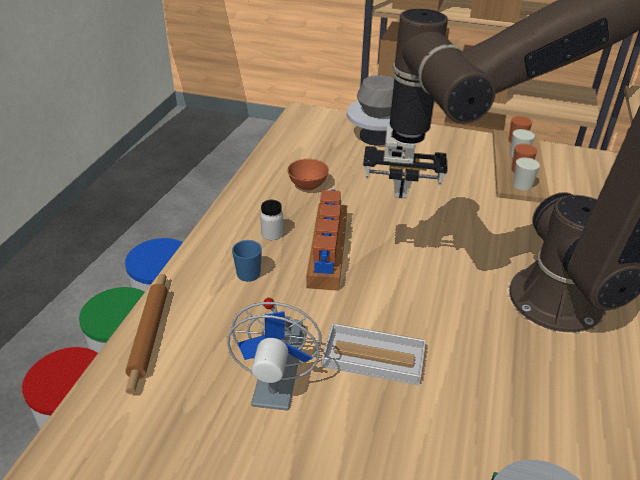

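View pics/top10.png

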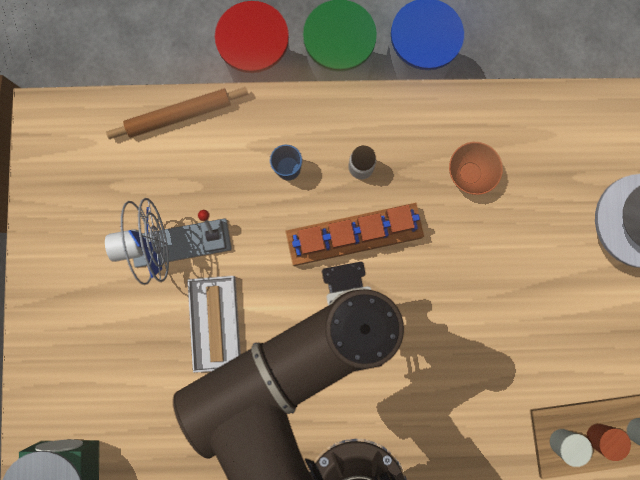

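```bash
python3 -c "
from station import workorder
print(workorder.job_done())"
```

```text
the job is handed in; nothing more can be done
None
```

The job is handed in at about 42 s of the 210 s allowed, with everything done in the order asked; handing in gave no verdict.

- **Strip:** it was cleared off the block and lies flat in the white tray.
- **Comb rack:** it was lowered until the feet touched the slot floors. The wrist height at contact was 79.3 mm, against 79.4 mm worked out for fully home.
- **Tiles:** all four were present, and each hangs astride the bar in its own gap. For three of them the bar took the load within about 0.5 mm of the expected height. The first tile's expected height (85 mm) was a rough figure because it was gripped off-centre. It met the bar at 87 mm, in line with where it was gripped.
- **Fan lever:** it was pushed to its stop, where the push force rose to about 13 N. The ball moved 76 mm of the 77 mm full travel.

The last pictures from both cameras show all of this in place, with the jar, bowl and cup where they were and the gripper clear of everything.

- **Small disagreements:** the cameras and the arm differed by about 1 mm in x, which I corrected before inserting the rack. The arm crept a few millimetres in slow moves, which dragged the first tile about 8 mm as it was gripped; it still seated properly.
- **Not checked:** I did not measure the rack's height again after hanging the tiles, other than by the pictures and the contact heights.

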